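# Stand the recipe card up and hold the spring clip gaping over its edge

### The job

First tilt the leaning recipe card on its easel until it stands upright. Then squeeze the red spring clip open, lift it off its rail, and hold it wide open with its two jaws straddling the middle of the card's upper edge, one jaw in front and one behind, reaching at least a centimetre down past the edge and touching nothing of the card or easel, ready for a slip to be tucked in. Finish like that, still squeezing the clip (do not let it close or let go), and leave the other things where they are.

Things in the scene. Friction and masses are not known exactly. Their poses are not given: they have to be found in the camera images.
- easel: Recipe card easel, fixed: dark wooden base 90 (x) x 130 (y) x 16 mm with two brass brackets at its y ends. Origin: centre of its underside. x points horizontally to the back of the card, y along the card, z up. The card's hinge axis runs along y, 30 mm above the origin.
- card (a joint): Tilt of the card (rad) about the hinge 30 mm above the easel's origin: 0 = upright, positive = top leaning back (to the easel's +x), range -0.3 to 0.95. It is a stiff friction hinge: the card stays at whatever angle it is left; about 2 N at the upper edge moves it. It starts leaning back by 0.45 to 0.75.
- card_top (a point): Middle of the card's upper edge, 125 mm from the hinge axis, so 155 mm above the table when upright. The card is a stiff cardboard sheet 100 mm wide and 4 mm thick with a paper front (red bar and grey lines). Axes of this point turn with the card: x square to its face towards the back, y along the edge, z up along the card.
- clip_rail: Fixed parking rail of the clip: wooden block 60 (x) x 75 (y) x 20 mm with an upright steel plate 4 mm thick (x) and 60 mm wide (y) whose upper edge is 85 mm above the table. Origin: centre of the underside of the block.
- clip: Red two-lever spring clip (big clothes peg), about 70 g, 30 mm wide along y, parked jaws down, biting the rail plate. Origin: on its hinge pin, resting on the plate edge, 89 mm above the table. z up to the handles, y along the pin, x across the levers. Jaws reach 45 mm below the pin: lift over 45 mm to clear the rail. The frame rides on one lever, so it tips 0.25 rad when squeezed open.
- clip_handles (a point): Between the two handles, 28 mm above the pin: the height to pinch, along x. The handles are splayed as parked: 52 mm over their outsides at the top, 42 mm above the pin. Squeezed to the stop they are parallel, 30 mm over all, 8 to 46 mm above the pin. Squeezing them together opens the jaws; spring: about 3 N per handle at first, 9 N fully open.
- clip_lever (a joint): Opening angle of the clip between its levers (rad): 0 = biting on the 4 mm rail plate as parked, -0.08 = jaws shut, 0.5 = wide open against the stop (jaw tips about 26 mm apart).
- tip_a (a point): Inner lower tip of one jaw, middle of its width, 45 mm below the pin; on the clip's -x side (robot's side as parked). Each jaw is 4 mm thick, lying outside this point.
- tip_b (a point): Inner lower tip of the other jaw, on the clip's +x side.
- tin_cup: Bystander, leave alone. Tin cup with a handle, 68x88x62 mm, origin under its centre.
- biscuit_cutter: Bystander, leave alone. Round tin biscuit cutter with a bow handle, 57 mm wide, 50 mm high.
- candle_holder: Bystander, leave alone. Candle stub in a tin saucer holder, 88x109x63 mm.
- powder_tin: Bystander, leave alone. Red-brown round tin with a grey lid, 64 mm wide, 105 mm high, at the back.
- spice_tin: Bystander, leave alone. Brown round tin with a grey lid, 49 mm wide, 72 mm high, near the front edge.
Mind the look-alikes: they are no part of the job. There is more than one size of the clip; the job needs the smaller.

How it is judged:
By the outcome, as a careful person would: the job done as asked, in the order asked, and still so for the second after the job is handed in, while the arm keeps its last pose, push and grip.
It also fails if it takes over 58 s, if anything falls off the work surface, if the arm or the gripper's body presses on something with over 40 N, if the wrist force passes 120 N, or if a joint passes its speed limit or range.

### The arm

A 6-joint arm with a two-finger parallel gripper is mounted at the origin on a cart in front of the work surface, level with it; the furniture and walls round the work are solid. World frame = base frame: x ahead of the robot, y to its left, z up, the work surface at z = 0. Lengths are in m, angles in rad, forces in N, time in s.
With the tool pointing down it reaches from about 0.35 to 0.925 m from the base axis. Payload 6.4 kg.
Tool frame: the origin (TCP) lies midway between the tips of the shut fingers; the grasp point (between the pads) lies behind it (env.pinch_z is the z of the grasp point in the tool frame, in m); z points along the fingers, y is the line along which they close (so a half turn about z gives the same grasp; the last joint's range is limited). The gripper opens to 94 mm and grips with 3 to 60 N. Pads are 16 mm wide; open, the fingers measure 119 mm over their backs; the gripper's body (75 mm by 177 mm) begins 78 mm behind the grasp point.
Start: joints at [1.055, 0.245, 1.558, -0, 1.339, -0.174], TCP at [0.218, 0.612, 0.205] pointing down, gripper open.
Joint ranges: [-3.13, 3.13], [-1.02, 2.26], [0.13, 2.54], [-0.95, 4.09], [0.21, 2.88], [-2.74, 2.74]. Speed limits (rad/s): [2.57, 2.57, 3.14, 3.14, 3.14, 3.14].

### API

Orientations are given as a rotation vector (axis times angle).
In Python, from station import env, eyes, nets gives the robot as it stands.
- The arm moves only by the tool arm_command, never from a script. Its argument "targets" is a list that holds one entry, the list of rows, each a list of 7 numbers: the shift along the world's x, y, z in units of 30 mm (1.0 is 30 mm), then the turn, a rotation vector about the world's x, y, z in units of 6 degrees (1.0 is 6 degrees), then the closure, from 0 (fully open) to 1 (shut). A call has 1 to 5 rows; each row shifts and turns the commanded pose from where the row before left it; what a row does not reach is not made up. A row lasts 1/8 s, in which the tool goes at most 62.5 mm and 10.7 degrees, less where a joint would pass 70% of its speed; a pose out of reach is approached as far as the arm can. A call is refused whole if a number of a shift passes 1 or a number of a turn 1, either way. A call with a gripper value outside its range is refused whole. The fingers move at their own pace and stop on an object; "newtons" is the grip in N (left out, the last holds). Time passes only in rows, so rows that do not move let the fingers close. It gives the time, the measured TCP pose, the force, the opening and the grip force at its end, in the units of the state.
- env.observe(): the state, without advancing time (a new reading comes with each control period).
- eyes.capture(name): name is "scene" or "side" or "wrist"; returns a dict with "image" (400x640x3 uint8, red, green, blue), "intrinsics" (3x3 intrinsics, pixels), "R" (3x3) and "t" (3): a world point X has camera coordinates R X + t. Camera axes: x right, y down, z forward; pixel columns grow to the right and rows downward; lengths in m; the calibration is good to about 2 mm. A picture is of the moment at which its call begins. There is no depth.
- env.job_done(): hands the job in; it is judged then, once.
Trained networks look in a picture, given as the dict that the camera call returned (one of the last four; its "shot" number tells which), for a name from the list of things; names that differ only in an ending like _2 or _b are one class to them, and where a whole thing is asked for, a point or a joint stands for the part that bears it (a point fixed in the world has none). Each returns a list of dicts, best first, with "conf" (0 to 1); they miss things now and then, are a little off and sometimes report something else, mostly with a low value. They report only what shows in the picture. A call takes as long as a camera call. They do not tell look-alikes from the thing itself.
- nets.spot_in(picture, thing): "bbox" ([centre column, centre row, width, height] in pixels, round what is visible of it).
- nets.regions_of(picture, thing): "region" (400x640 bool, what is visible of it) and "bbox" ([centre column, centre row, width, height] in pixels, round what is visible of it).
The state is a dict: "t": time; "q": joint angles; "joint_vel": joint speeds; "joint_torque": joint torques, N m; "tcp_pos": TCP position; "tool_rot": TCP orientation; "wrist_force": force on the tool from outside, world axes, zero at the start; "moment": the same for the moment, N m; "grip_width": finger opening in m; "grip_force": force on a finger pad.
Only numpy, scipy, OpenCV 4.12 (cv2) and the standard library are available. Lean on these libraries where they do the work, as an engineer would, in place of code of your own. Each camera call takes 0.05 s, during which the arm holds its last target. There are 200 camera calls.

## Working session

There is one attempt and no reset: what is moved stays moved. The work goes in short steps, Python scripts to look and compute and a tool call to move; the robot and the scene stay as the last step left them, time stands still between calls to the robot, and variables do not carry over. Pictures are saved under pics/ and viewed, at most 10 in all, crops included, and the job is handed in when it is done.

Besides the shell and the picture viewer there is one more tool, called after "Call:" by a JSON object that holds its "method" and its "body", one argument or row to a line. arm_command: Moves the arm, as the interface text tells. Its arguments: {"type":"object","properties":{"targets":{"type":"array","items":{"type":"array","items":{"type":"array","items":{"type":"number"}}}},"newtons":{"type":"number"}},"required":["targets"]}

```bash
ls; mkdir -p pics; cat > h.py <<'E'
from station import env, eyes, nets
import numpy as np, cv2
def save(n,c,f): cv2.imwrite('pics/'+f,c['image'][:,:,::-1])
def ray(c,u,v):
    K=c['intrinsics'];R=np.array(c['R']);t=np.array(c['t'])
    d=R.T@np.linalg.inv(K)@np.array([u,v,1.]);o=-R.T@t
    return o,d/np.linalg.norm(d)
def atz(c,u,v,z):
    o,d=ray(c,u,v);return o+d*(z-o[2])/d[2]
def tri(obs):
    A=np.zeros((3,3));b=np.zeros(3)
    for c,u,v in obs:
        o,d=ray(c,u,v);P=np.eye(3)-np.outer(d,d);A+=P;b+=P@o
    X=np.linalg.solve(A,b)
    return X,[np.linalg.norm((np.eye(3)-np.outer(ray(c,u,v)[1],ray(c,u,v)[1]))@(X-ray(c,u,v)[0])) for c,u,v in obs]
def proj(c,X):
    p=np.array(c['intrinsics'])@(np.array(c['R'])@np.array(X)+np.array(c['t']));return p[:2]/p[2]
E
python3 - <<'E'
from h import *
np.set_printoptions(precision=3,suppress=True)
print(env.pinch_z, env.observe())
ims=[]
for n in ['scene','side']:
    c=eyes.capture(n);ims.append(c['image']);save(n,c,n+'0.png')
    print(n,'cam',-c['R'].T@c['t'],c['R'][2])
    for th in ['easel','card','clip','clip_rail','candle_holder','powder_tin']:
        for r in nets.spot_in(c,th)[:3]: print(th,np.round(r['bbox']),round(r['conf'],2))
E
```

```text
pics
-0.0188 {'t': 0.0, 'q': array([ 1.055,  0.246,  1.559, -0.   ,  1.339, -0.174]), 'joint_vel': array([-0.   , -0.002, -0.001, -0.001,  0.002,  0.   ]), 'joint_torque': array([ -0.001, -41.584, -31.459,   0.068,   0.033,  -0.   ]), 'tcp_pos': array([0.218, 0.612, 0.204]), 'tool_rot': array([-0.534, -3.095,  0.003]), 'wrist_force': array([-0.21 ,  1.07 , -0.504]), 'moment': array([ 0.08 , -0.031,  0.014]), 'grip_force': 0.0, 'grip_width': 0.09423366285265905}
scene cam [-0.266 -0.624  0.91 ] [ 0.657  0.422 -0.624]
easel [343. 250.  52.  65.] 0.78
easel [398. 239.  11.  19.] 0.58
card [348. 240.  40.  46.] 0.78
clip [441. 260.  30.  37.] 0.8
clip [401. 247.  14.  32.] 0.49
candle_holder [213. 199.  26.  20.] 0.59
powder_tin [347. 194.  20.  33.] 0.73
side cam [0.353 0.75  1.18 ] [ 0.134 -0.624 -0.77 ]
easel [364. 181.  38.  54.] 0.77
easel [363. 235.  16.  22.] 0.63
card [359. 173.  27.  46.] 0.62
clip [344. 118.  24.  38.] 0.6
clip [349. 140.  15.  22.] 0.49
clip_rail [349. 155.  26.  19.] 0.76
clip_rail [350. 140.  16.  25.] 0.59
candle_holder [330. 357.  40.  39.] 0.73
powder_tin [272. 197.  23.  39.] 0.96
```

```bash
python3 - <<'E'
import cv2,numpy as np
a=cv2.imread('pics/scene0.png')[150:330,260:500];b=cv2.imread('pics/side0.png')[70:270,250:450]
a=cv2.resize(a,(800,600),interpolation=cv2.INTER_CUBIC)
b=cv2.resize(b,(600,600),interpolation=cv2.INTER_CUBIC)
cv2.imwrite('pics/a.png',a);cv2.imwrite('pics/b.png',b)
E
```

```text
(no output)
```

View pics/a.png

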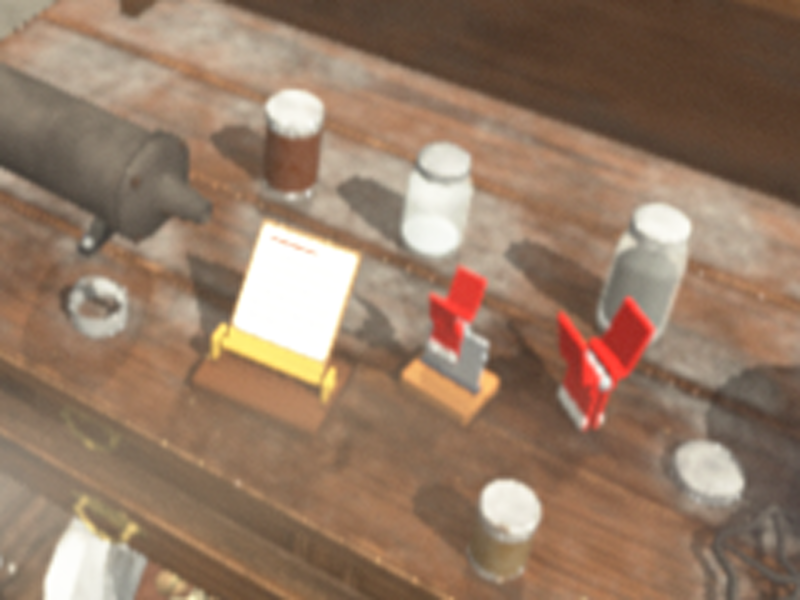

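View pics/b.png

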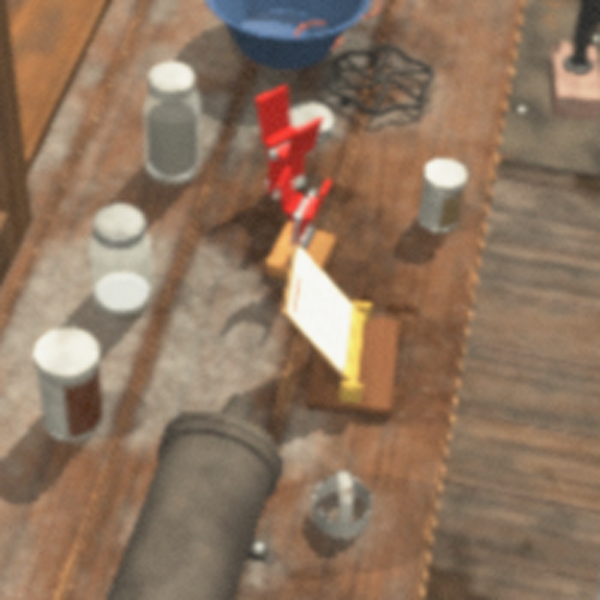

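The job's clip is the small one, on the rail with the wooden block, at scene px (397,246) and side px (352,137). The large look-alike is at scene (440,258) and side (345,118) and has no wooden rail block. The card leans back at scene (348,240).

```bash
python3 - <<'E'
from h import *
np.set_printoptions(precision=3,suppress=True)
c=eyes.capture('scene');d=eyes.capture('side')
S=lambda x,y:(c,260+x*.3,150+y*.3)
D=lambda x,y:(d,250+x/3,70+y/3)
for n,a,b in [('topR(-y)',S(360,250),D(297,250)),('topL(+y)',S(265,222),D(287,312)),('brR',S(328,375),D(363,305)),('brL',S(218,335),D(350,392)),
 ('clip pin?',S(452,345),D(300,205)),('block front',S(462,408),D(335,240)),('block c',S(450,385),D(300,250))]:
    X,e=tri([a,b]);print(n,X,np.round(e,4))
for n,p in [('blk L',S(403,385)),('blk F',S(462,422)),('blk R',S(498,383)),('base F',S(320,430)),('base L',S(192,382)),('base R',S(350,375)),
 ('side base',D(397,410)),('sb',D(398,318)),('sb',D(308,405))]: print(n,atz(*p,0))
for n,p in [('small clip xtin',S(505,575)),('jar',S(432,250)),('powder',S(292,190)),('ring',S(100,330)),('bigclip',S(587,425)),('tube nozzle',S(200,210))]: print(n,atz(*p,0))
c=eyes.capture('wrist'); print(-c['R'].T@c['t'],c['R'])
st=env.observe();from scipy.spatial.transform import Rotation as Ro
Rt=Ro.from_rotvec(st['tool_rot']).as_matrix();print(Rt,'cam in tool',Rt.T@(-c['R'].T@c['t']-st['tcp_pos']),c['R']@Rt, c['intrinsics'])
E
```

```text
topR(-y) [ 0.509 -0.297  0.127] [0.006 0.006]
topL(+y) [ 0.498 -0.205  0.127] [0.002 0.002]
brR [ 0.433 -0.315  0.04 ] [0.003 0.003]
brL [ 0.426 -0.199  0.031] [0.003 0.003]
clip pin? [ 0.516 -0.406  0.072] [0.008 0.008]
block front [ 0.484 -0.428  0.018] [0.004 0.004]
block c [ 0.517 -0.407  0.009] [0.001 0.001]
blk L [ 0.499 -0.367  0.   ]
blk F [ 0.489 -0.432  0.   ]
blk R [ 0.552 -0.442  0.   ]
base F [ 0.407 -0.327  0.   ]
base L [ 0.389 -0.197  0.   ]
base R [ 0.481 -0.319  0.   ]
side base [ 0.373 -0.21   0.   ]
sb [ 0.392 -0.34   0.   ]
sb [ 0.465 -0.194  0.   ]
small clip xtin [ 0.361 -0.528 -0.   ]
jar [ 0.687 -0.31   0.   ]
powder [ 0.689 -0.135 -0.   ]
ring [ 0.394 -0.083  0.   ]
bigclip [ 0.551 -0.531 -0.   ]
tube nozzle [ 0.601 -0.067  0.   ]
[0.153 0.636 0.385] [[ 0.334  0.942 -0.   ]
 [ 0.915 -0.325  0.24 ]
 [ 0.226 -0.08  -0.971]]
[[-0.942  0.335 -0.   ]
 [ 0.335  0.942 -0.   ]
 [ 0.    -0.    -1.   ]] cam in tool [ 0.069  0.001 -0.18 ] [[ 0.001  1.     0.   ]
 [-0.971  0.001 -0.24 ]
 [-0.24   0.     0.971]] [[334.479   0.    318.566]
 [  0.    334.479 199.256]
 [  0.      0.      1.   ]]
```

The small clip on the wooden block is at about (0.52,-0.405), yaw about -9°. The easel is at about (0.435,-0.26), yaw about +7.5°, with the card leaning about 0.6. I'll move over for a wrist view.

Call:
{"method": "arm_command", "body": {
  "targets": [
    [[0.1,-0.3,1,0,0,-0.37,0],[0.1,-0.8,1,0,0,-0.37,0],[0.25,-1,1,0,0,-0.37,0],[0.25,-1,1,0,0,-0.37,0],[0.25,-1,0.5,0,0,-0.37,0]]
  ]
}}

```text
t: 1.48
tcp_pos: [0.2468, 0.4889, 0.3428]
tool_rot: [0.833, 3.028, 0.005]
wrist_force: [0.6, 0.7, -0.4]
grip_width: 0.094
grip_force: 0.0
```

Call:
{"method": "arm_command", "body": {
  "targets": [
    [[0.25,-1,0.4,0,0,-0.37,0],[0.25,-1,0,0,0,-0.37,0],[0.25,-1,0,0,0,-0.37,0],[0.25,-1,0,0,0,-0.37,0],[0.25,-1,0,0,0,-0.37,0]]
  ]
}}

```text
t: 2.1
tcp_pos: [0.284, 0.3384, 0.3526]
tool_rot: [1.122, 2.934, 0.001]
wrist_force: [1.1, -0.6, 0.9]
grip_width: 0.0936
grip_force: 0.0
```

Call:
{"method": "arm_command", "body": {
  "targets": [
    [[0.25,-1,0,0,0,-0.37,0],[0.25,-1,0,0,0,-0.37,0],[0.25,-1,0,0,0,-0.37,0],[0.25,-1,0,0,0,-0.37,0],[0.25,-1,0,0,0,-0.37,0]]
  ]
}}

```text
t: 2.72
tcp_pos: [0.3214, 0.1885, 0.3526]
tool_rot: [1.4, 2.812, 0.001]
wrist_force: [-0.0, -1.0, 0.6]
grip_width: 0.0937
grip_force: 0.0
```

Call:
{"method": "arm_command", "body": {
  "targets": [
    [[0.25,-1,0,0,0,-0.37,0],[0.25,-1,0,0,0,-0.37,0],[0.25,-1,0,0,0,-0.37,0],[0.25,-1,0,0,0,-0.37,0],[0.25,-1,0,0,0,-0.37,0]]
  ]
}}

```text
t: 3.35
tcp_pos: [0.359, 0.0384, 0.3527]
tool_rot: [1.666, 2.663, 0.001]
wrist_force: [0.2, 0.2, -0.7]
grip_width: 0.0942
grip_force: 0.0
```

Call:
{"method": "arm_command", "body": {
  "targets": [
    [[0.25,-1,0,0,0,-0.37,0],[0.25,-1,0,0,0,-0.37,0],[0.25,-1,0,0,0,-0.37,0],[0.25,-1,0,0,0,-0.37,0],[0.25,-1,0,0,0,-0.37,0]]
  ]
}}

```text
t: 3.98
tcp_pos: [0.3965, -0.1116, 0.3526]
tool_rot: [1.916, 2.489, 0.0]
wrist_force: [1.5, -0.1, 0.9]
grip_width: 0.0941
grip_force: 0.0
```

Call:
{"method": "arm_command", "body": {
  "targets": [
    [[0.25,-1,0,0,0,-0.37,0],[0.25,-1,0,0,0,-0.37,0],[0.25,-1,0,0,0,-0.37,0],[0.25,-1,0,0,0,-0.37,0],[0.25,-1,0,0,0,-0.37,0]]
  ]
}}

```text
t: 4.6
tcp_pos: [0.434, -0.2616, 0.3526]
tool_rot: [2.148, 2.292, 0.0]
wrist_force: [0.8, 0.6, -0.6]
grip_width: 0.0939
grip_force: 0.0
```

Call:
{"method": "arm_command", "body": {
  "targets": [
    [[0.25,-1,0,0,0,-0.37,0],[0.25,-1,0,0,0,-0.37,0],[0.1,0,0,0,0,0,0],[0,0,0,0,0,0,0]]
  ]
}}

```text
t: 5.1
tcp_pos: [0.4519, -0.3199, 0.3524]
tool_rot: [-2.232, -2.21, -0.0]
wrist_force: [-0.3, 0.6, 0.1]
grip_width: 0.094
grip_force: 0.0
```

```bash
python3 - <<'E'
from h import *
c=eyes.capture('wrist');save('w',c,'w1.png')
np.save('w1.npy',{k:c[k] for k in ('R','t','intrinsics')},allow_pickle=True)
for th in ['easel','card','clip','clip_rail']:
    for r in nets.spot_in(c,th)[:3]: print(th,np.round(r['bbox']),round(r['conf'],2))
E
```

```text
easel [317. 122. 101.  93.] 0.63
card [333. 117.  73.  84.] 0.59
clip [374. 225.  47.  36.] 0.77
clip [394. 284.  45.  35.] 0.65
clip_rail [374. 225.  44.  41.] 0.69
clip_rail [360. 217.  42.  59.] 0.67
```

View pics/w1.png

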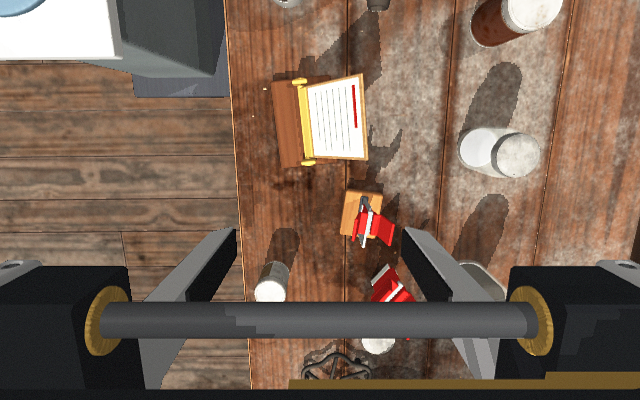

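The wrist view shows the card's upper edge from (363,73) to (368,158), the hinge brackets at (299,80) and (307,163), and the rail block around (361,215) carrying the small clip at (372,228). The big clip is at (392,286). I'll enlarge a crop to confirm.

```bash
python3 - <<'E'
import cv2
a=cv2.imread('pics/w1.png')[60:320,260:420]
a=cv2.imread('pics/w1.png')[175:315,320:420]
cv2.imwrite('pics/w1c.png',cv2.resize(a,None,fx=4,fy=4,interpolation=cv2.INTER_CUBIC))
E
```

```text
(no output)
```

View pics/w1c.png

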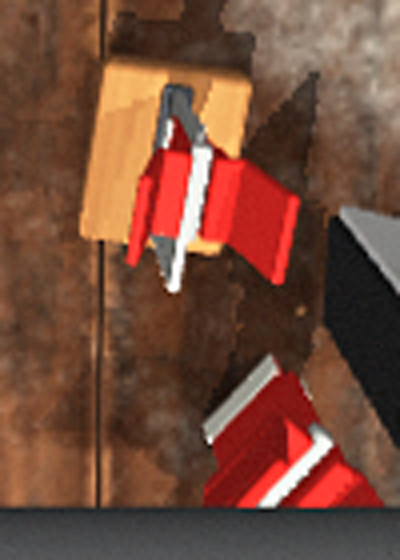

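Confirmed: the small clip bites the plate on the wooden block, and the larger one stands apart, rotated. Next I compute positions.

```bash
python3 - <<'E'
from h import *
np.set_printoptions(precision=4,suppress=True)
c=np.load('w1.npy',allow_pickle=True).item()
W=lambda x,y,z:atz(c,320+x/4,175+y/4,z)
P=lambda x,y,z:atz(c,x,y,z)
def ang(v):return np.degrees(np.arctan2(v[1],v[0]))
ra,rb=W(300,198,.131),W(278,285,.131);la,lb=W(152,165,.131),W(130,265,.131)
print('handles',ra,rb,la,lb,'mid',(ra+rb+la+lb)/4,'yaw',ang(ra-rb)-90,ang(la-lb)-90,'sep',np.linalg.norm((ra+rb-la-lb)/2))
b=[W(105,62,.02),W(252,82,.02),W(80,238,.02)];print('block',b,ang(b[1]-b[0]),ang(b[0]-b[2])-90,'ctr',(b[1]+b[2])/2,np.linalg.norm(b[1]-b[0]),np.linalg.norm(b[0]-b[2]))
for z in(.12,.13,.14):
  t=[P(363,73,z),P(368,158,z)];print('cardtop',z,t,(t[0]+t[1])/2,ang(t[0]-t[1])-90,np.linalg.norm(t[0]-t[1]))
h=[P(299,80,.035),P(307,163,.035)];print('hinge',h,(h[0]+h[1])/2,ang(h[0]-h[1])-90)
b=[P(272,82,.016),P(285,167,.016)];print('base',b,(b[0]+b[1])/2,ang(b[0]-b[1])-90,np.linalg.norm(b[0]-b[1]))
E
```

```text
handles [ 0.5482 -0.3825  0.131 ] [ 0.5425 -0.4116  0.131 ] [ 0.5015 -0.3712  0.131 ] [ 0.4951 -0.4044  0.131 ] mid [ 0.5218 -0.3924  0.131 ] yaw -11.07033875572391 -10.879131228051946 sep 0.04798084987848942
block [array([ 0.4955, -0.3626,  0.02  ]), array([ 0.5534, -0.3712,  0.02  ]), array([ 0.4862, -0.4354,  0.02  ])] -8.429296294744377 -7.313991203347001 ctr [ 0.5198 -0.4033  0.02  ] 0.05848297509398264 0.07341121615938079
cardtop 0.12 [array([ 0.5053, -0.2012,  0.12  ]), array([ 0.5137, -0.2998,  0.12  ])] [ 0.5095 -0.2505  0.12  ] 4.854702762085978 0.09902311235704538
cardtop 0.13 [array([ 0.5041, -0.2023,  0.13  ]), array([ 0.5122, -0.2986,  0.13  ])] [ 0.5081 -0.2505  0.13  ] 4.854702762086006 0.09661931234536651
cardtop 0.14 [array([ 0.5028, -0.2035,  0.14  ]), array([ 0.5108, -0.2974,  0.14  ])] [ 0.5068 -0.2505  0.14  ] 4.854702762085964 0.09421551233368765
hinge [array([ 0.4262, -0.1996,  0.035 ]), array([ 0.4354, -0.3168,  0.035 ])] [ 0.4308 -0.2582  0.035 ] 4.4840763369294905
base [array([ 0.3856, -0.2001,  0.016 ]), array([ 0.4004, -0.3253,  0.016 ])] [ 0.393  -0.2627  0.016 ] 6.758297957679687 0.12608136077845225
```

Call:
{"method": "arm_command", "body": {
  "targets": [
    [[0.8,0.6,0,0,0,0.3,1],[0.8,0.6,0,0,0,0.3,1],[0.8,0.6,0,0,0,0.3,1],[0.85,0.63,-0.5,0,0,0,1],[0,0,-1,0,0,0,1]]
  ]
}}

```text
t: 5.98
tcp_pos: [0.5512, -0.2464, 0.3086]
tool_rot: [2.121, 2.313, 0.001]
wrist_force: [-0.2, 0.3, -0.1]
grip_width: 0.0473
grip_force: 0.0
```

Call:
{"method": "arm_command", "body": {
  "targets": [
    [[0,0,-1,0,0,0,1],[0,0,-1,0,0,0,1],[0,0,-1,0,0,0,1],[0,0,-1,0,0,0,1],[0,0,-1,0,0,0,1]]
  ]
}}

```text
t: 6.6
tcp_pos: [0.5494, -0.2473, 0.1568]
tool_rot: [2.126, 2.312, 0.0]
wrist_force: [0.1, 0.2, 1.0]
grip_width: 0.0007
grip_force: 0.0
```

Call:
{"method": "arm_command", "body": {
  "targets": [
    [[0,0,-1,0,0,0,1],[0,0,-0.7,0,0,0,1],[-0.5,-0.05,0,0,0,0,1],[-0.3,-0.03,0,0,0,0,1],[0,0,0,0,0,0,1]]
  ]
}}

```text
t: 7.22
tcp_pos: [0.5254, -0.2508, 0.108]
tool_rot: [2.126, 2.309, 0.0]
wrist_force: [-0.1, 1.2, 0.1]
grip_width: 0.0005
grip_force: 0.0
```

Call:
{"method": "arm_command", "body": {
  "targets": [
    [[-0.5,-0.05,0,0,0,0,1],[-0.5,-0.05,0,0,0,0,1],[-0.5,-0.05,0,0,0,0,1],[-0.4,-0.04,0,0,0,0,1],[-0.3,-0.03,0,0,0,0,1]]
  ]
}}

```text
t: 7.85
tcp_pos: [0.4581, -0.2565, 0.1061]
tool_rot: [-2.127, -2.311, 0.0]
wrist_force: [1.9, 0.6, 0.3]
grip_width: 0.0004
grip_force: 1.0
```

Call:
{"method": "arm_command", "body": {
  "targets": [
    [[0,0,0,0,0,0,1],[0,0,0,0,0,0,1]]
  ]
}}

```text
t: 8.1
tcp_pos: [0.4588, -0.2564, 0.1059]
tool_rot: [-2.126, -2.311, 0.001]
wrist_force: [1.0, 1.4, -0.3]
grip_width: 0.0001
grip_force: 0.0
```

```bash
python3 - <<'E'
from h import *
c=eyes.capture('wrist');d=eyes.capture('side')
np.save('w2.npy',{k:c[k] for k in ('R','t','intrinsics')},allow_pickle=True)
a=cv2.resize(c['image'][40:340,160:480],None,fx=1.5,fy=1.5,interpolation=cv2.INTER_CUBIC)
b=cv2.resize(d['image'][140:240,300:400],(450,450),interpolation=cv2.INTER_CUBIC)
a=cv2.resize(c['image'],(480,300))
a=cv2.resize(c['image'][:,:],(640,400))
im=np.zeros((600,800,3),np.uint8);im[:400,:640]=a;im[400:600,:200]=cv2.resize(d['image'][140:240,300:400],(200,200))
cv2.imwrite('pics/w2.png',im[:,:,::-1])
E
```

```text
(no output)
```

View pics/w2.png

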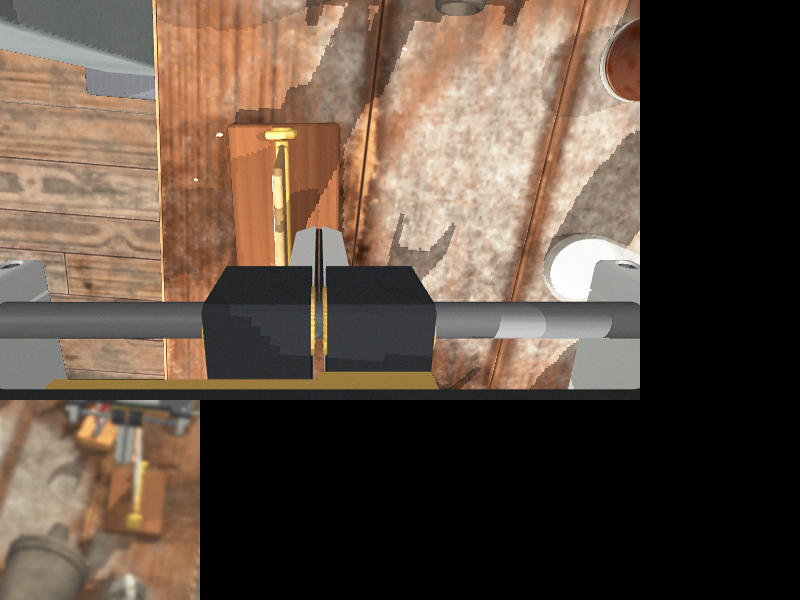

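The card now stands nearly upright: its top edge is at px (278,178), the base back corners are at (229,124) and (340,124), and the bracket is at (281,134). I'll compute the residual tilt from an enlarged strip.

```bash
python3 - <<'E'
from h import *
np.set_printoptions(precision=4,suppress=True)
c=np.load('w2.npy',allow_pickle=True).item()
b=[atz(c,229,124,.016),atz(c,340,124,.016)];print('base',b,(b[0]+b[1])/2,np.linalg.norm(b[1]-b[0]))
print(atz(c,281,134,.035))
y=np.radians(5.5)
for p in [(273,178),(285,178)]: print(atz(c,*p,.155))
im=cv2.imread('pics/w2.png')[110:290,200:370]
cv2.imwrite('pics/w2c.png',cv2.resize(im,None,fx=3.3,fy=3.3,interpolation=cv2.INTER_CUBIC))
E
```

```text
base [array([ 0.384, -0.198,  0.016]), array([ 0.471 , -0.1907,  0.016 ])] [ 0.4275 -0.1943  0.016 ] 0.08728351465178746
[ 0.4273 -0.2012  0.035 ]
[ 0.4381 -0.2115  0.155 ]
[ 0.4428 -0.2111  0.155 ]
```

View pics/w2c.png

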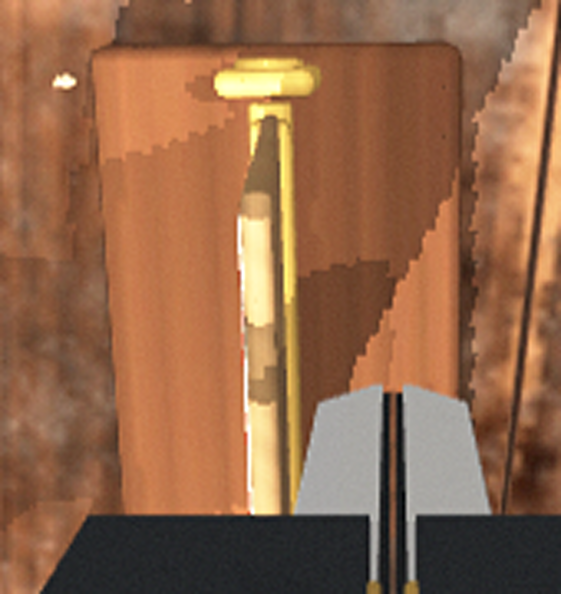

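Call:
{"method": "arm_command", "body": {
  "targets": [
    [[-0.15,-0.02,0,0,0,0,1],[-0.15,-0.02,0,0,0,0,1],[-0.05,0,0,0,0,0,1],[0,0,0,0,0,0,1]]
  ]
}}

```text
t: 8.7
tcp_pos: [0.4487, -0.258, 0.1065]
tool_rot: [2.127, 2.312, -0.0]
wrist_force: [0.4, -0.6, -0.2]
grip_width: -0.0
grip_force: 0.3
```

```bash
python3 - <<'E'
from h import *
c=eyes.capture('wrist')
np.save('w3.npy',{k:c[k] for k in ('R','t','intrinsics')},allow_pickle=True)
im=c['image'][110:290,200:370,::-1]
cv2.imwrite('pics/w3c.png',cv2.resize(im,None,fx=3.3,fy=3.3,interpolation=cv2.INTER_CUBIC))
E
```

```text
(no output)
```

View pics/w3c.png

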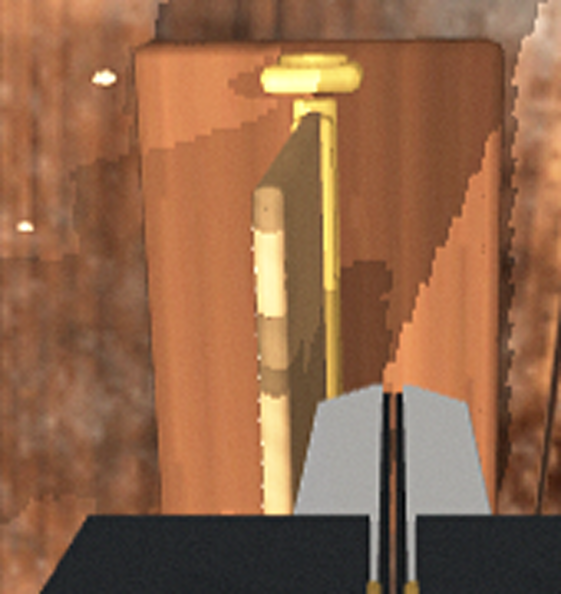

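```bash
cat > tilt.py <<'E'
from h import *
np.set_printoptions(precision=4,suppress=True)
y=np.radians(5.5);ex=np.array([np.cos(y),np.sin(y),0])
def T(f,b,card,br):
    c=np.load(f,allow_pickle=True).item()
    P=lambda p,z:atz(c,200+p[0]/3.3,110+p[1]/3.3,z)
    m=(P(b[0],.016)+P(b[1],.016))/2
    t=(P(card[0],.155)+P(card[1],.155))/2;h=P(br,.033)
    print(f,'base mid',m,'top',t,'offset rel base',(t-m)@ex,'rel bracket',(t-h)@ex,'tilt',(t-m)@ex/.125)
if __name__=='__main__':
    T('w2.npy',[(93,48),(460,48)],[(240,195),(272,195)],(267,78))
    T('w3.npy',[(135,45),(500,45)],[(254,188),(284,188)],(312,75))
E
python3 tilt.py
```

```text
w2.npy base mid [ 0.427  -0.1948  0.016 ] top [ 0.4397 -0.2078  0.155 ] offset rel base 0.011372187968897914 rel bracket 0.011970359960963546 tilt 0.09097750375118331
w3.npy base mid [ 0.4266 -0.195   0.016 ] top [ 0.4309 -0.2085  0.155 ] offset rel base 0.002952589854157943 rel bracket 0.0032435381391909216 tilt 0.023620718833263544
```

Call:
{"method": "arm_command", "body": {
  "targets": [
    [[-0.05,0,0,0,0,0,1],[-0.04,0,0,0,0,0,1],[0,0,0,0,0,0,1],[0.6,0.05,0,0,0,0,1],[0.5,0.05,0.5,0,0,0,1]]
  ]
}}

```text
t: 9.38
tcp_pos: [0.4793, -0.2539, 0.1202]
tool_rot: [-2.125, -2.309, 0.0]
wrist_force: [0.9, -0.8, 0.3]
grip_width: 0.0008
grip_force: 0.0
```

Call:
{"method": "arm_command", "body": {
  "targets": [
    [[0,0,1,0,0,0,1],[0,0,1,0,0,0,1],[0,0,1,0,0,0,0.8],[0,0,1,0,0,0,0.4],[0.3,-0.9,0,0,0,-0.5,0]]
  ]
}}

```text
t: 10.0
tcp_pos: [0.4902, -0.2819, 0.2448]
tool_rot: [2.182, 2.253, 0.001]
wrist_force: [0.9, -0.2, 0.1]
grip_width: 0.027
grip_force: 0.0
```

Call:
{"method": "arm_command", "body": {
  "targets": [
    [[0.3,-0.95,0,0,0,-0.5,0],[0.3,-0.95,0,0,0,-0.5,0],[0.3,-0.95,0,0,0,-0.5,0],[0.2,-0.95,0,0,0,-0.33,0],[0,0,0,0,0,0,0]]
  ]
}}

```text
t: 10.62
tcp_pos: [0.5217, -0.3968, 0.2405]
tool_rot: [-2.392, -2.034, 0.0]
wrist_force: [0.6, 0.3, 0.1]
grip_width: 0.0771
grip_force: 0.0
```

```bash
python3 - <<'E'
from h import *
c=eyes.capture('wrist')
np.save('w4.npy',{k:c[k] for k in ('R','t','intrinsics')},allow_pickle=True)
print(env.observe()['tcp_pos'])
im=c['image'][:,:,::-1]
cv2.imwrite('pics/w4.png',cv2.resize(im[0:300,220:520],None,fx=2,fy=2,interpolation=cv2.INTER_CUBIC))
E
```

```text
[ 0.52156969 -0.39571925  0.24057785]
```

View pics/w4.png

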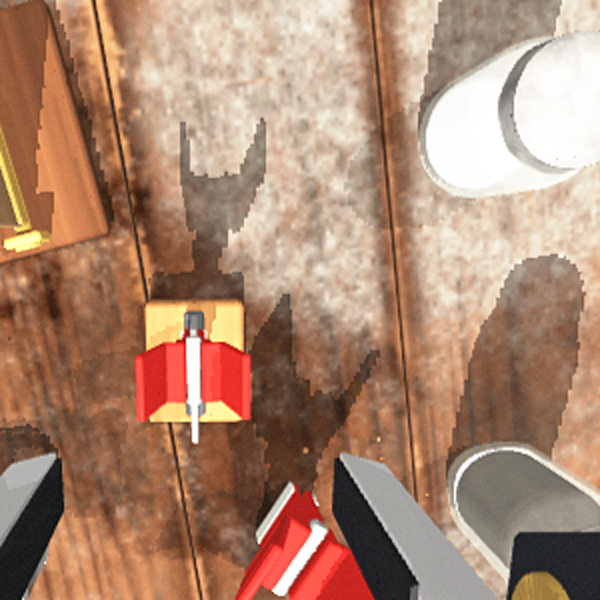

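The clip is seen from above, square to the gripper, with handle tops at px (288,194) and (345,194) and the plate at col 316. It is well centred.

```bash
python3 - <<'E'
from h import *
np.set_printoptions(precision=4,suppress=True)
c=np.load('w4.npy',allow_pickle=True).item()
P=lambda x,y,z:atz(c,220+x/2,y/2,z)
a,b=P(137,389,.131),P(250,389,.131);print(a,b,(a+b)/2,np.linalg.norm(a-b))
b=[P(146,302,.02),P(243,300,.02),P(148,420,.02),P(242,420,.02)];print(np.mean(b,0),np.linalg.norm(b[0]-b[1]))
print('plate top',P(194,320,.085),P(195,440,.085))
E
```

```text
[ 0.4965 -0.3894  0.131 ] [ 0.5459 -0.3974  0.131 ] [ 0.5212 -0.3934  0.131 ] 0.0501095217074244
[ 0.5197 -0.4021  0.02  ] 0.05768222122617653
plate top [ 0.5251 -0.3689  0.085 ] [ 0.5155 -0.4311  0.085 ]
```

Call:
{"method": "arm_command", "body": {
  "targets": [
    [[0,-0.04,-1,0,0,0,0],[0,0,-1,0,0,0,0],[0,0,-1,0,0,0,0],[0,0,-1,0,0,0,0],[0,0,-0.75,0,0,0,0]]
  ]
}}

```text
t: 11.3
tcp_pos: [0.5211, -0.3955, 0.0975]
tool_rot: [-2.39, -2.037, -0.0]
wrist_force: [0.1, 0.1, -0.2]
grip_width: 0.0938
grip_force: 0.0
```

Call:
{"method": "arm_command", "body": {
  "targets": [
    [[0,0,0,0,0,0,0.4],[0,0,0,0,0,0,0.6],[0,0,0,0,0,0,0.8],[0,0,0,0,0,0,1],[0,0,0,0,0,0,1]]
  ],
  "newtons": 20
}}

```text
t: 11.92
tcp_pos: [0.521, -0.3976, 0.1]
tool_rot: [2.392, 2.036, -0.002]
wrist_force: [-0.2, -0.4, 8.9]
grip_width: 0.0474
grip_force: 6.7
```

Call:
{"method": "arm_command", "body": {
  "targets": [
    [[0,0,0,0,0,0,1],[0,0,0,0,0,0,1],[0,0,0,0,0,0,1]]
  ]
}}

```text
t: 12.3
tcp_pos: [0.5208, -0.3984, 0.1023]
tool_rot: [2.391, 2.036, -0.004]
wrist_force: [-7.9, 1.8, 13.4]
grip_width: 0.0297
grip_force: 20.0
```

```bash
python3 - <<'E'
from h import *
c=eyes.capture('wrist');d=eyes.capture('scene');e=eyes.capture('side')
im=np.zeros((600,800,3),np.uint8);im[:400,:640]=c['image']
im[400:,:300]=cv2.resize(d['image'][200:280,340:460],(300,200));im[400:,310:610]=cv2.resize(e['image'][100:180,290:410],(300,200))
cv2.imwrite('pics/w5.png',im[:,:,::-1])
E
```

```text
(no output)
```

View pics/w5.png

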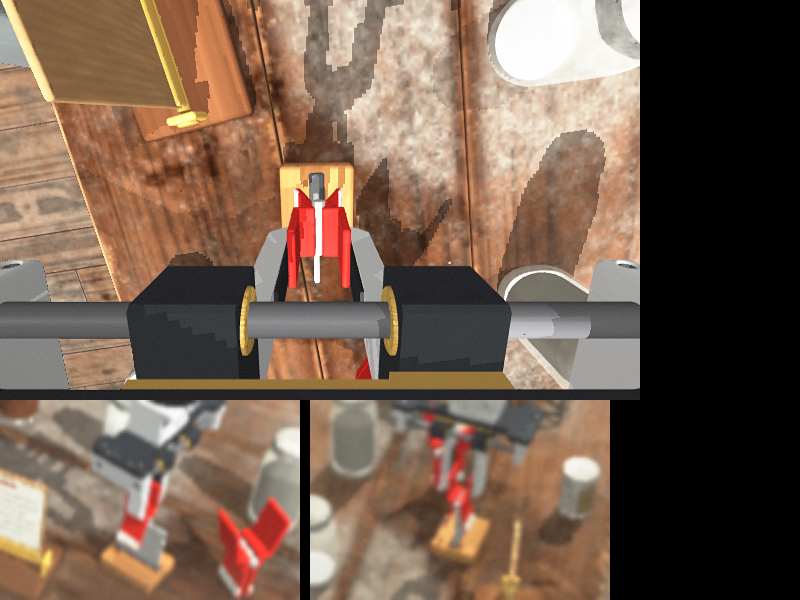

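Call:
{"method": "arm_command", "body": {
  "targets": [
    [[0,0,0.3,0,0,0,1],[0,0,0.6,0,0,0,1],[0,0,0.8,0,0,0,1],[0,0,0.9,0,0,0,1],[0,0,0.9,0,0,0,1]]
  ]
}}

```text
t: 13.08
tcp_pos: [0.5214, -0.397, 0.2056]
tool_rot: [2.392, 2.036, 0.001]
wrist_force: [-1.4, -0.8, -0.9]
grip_width: 0.03
grip_force: 20.0
```

Call:
{"method": "arm_command", "body": {
  "targets": [
    [[0,0,0.9,0,0,0,1],[0,0,0.6,0,0,0,1],[0,0,0.3,0,0,0,1],[0,0,0,0,0,0.5,1],[0,0,0,0,0,0.6,1]]
  ]
}}

```text
t: 13.7
tcp_pos: [0.5209, -0.3967, 0.2571]
tool_rot: [-2.268, -2.172, -0.0]
wrist_force: [0.4, 0.6, -0.6]
grip_width: 0.03
grip_force: 20.0
```

Call:
{"method": "arm_command", "body": {
  "targets": [
    [[0,0,0,0,0,0.6,1],[0,0,0,0,0,0.63,1],[0,0,0,0,0,0,1]]
  ]
}}

```text
t: 14.08
tcp_pos: [0.5209, -0.3968, 0.2571]
tool_rot: [-2.127, -2.31, -0.0]
wrist_force: [-1.3, 0.2, -0.5]
grip_width: 0.0294
grip_force: 20.0
```

```bash
python3 - <<'E'
from h import *
c=eyes.capture('wrist');d=eyes.capture('scene');e=eyes.capture('side')
for n,k in (('c',c),('d',d),('e',e)): np.save('w6%s.npy'%n,{q:k[q] for q in ('R','t','intrinsics')},allow_pickle=True)
im=np.zeros((600,800,3),np.uint8);im[:300,:500]=cv2.resize(c['image'][100:340,120:520],(500,300))
im[:300,500:]=cv2.resize(d['image'][190:270,340:420],(300,300))
im[300:,:300]=cv2.resize(e['image'][80:180,300:400],(300,300))
im[300:,310:610]=cv2.resize(e['image'][130:210,320:400],(300,300))
cv2.imwrite('pics/w6.png',im[:,:,::-1]);s=env.observe();print(s['tcp_pos'],proj(d,s['tcp_pos']),proj(e,s['tcp_pos']),proj(c,s['tcp_pos']))
E
```

```text
[ 0.52105697 -0.39695562  0.25754463] [404.92604054 203.29086817] [352.7738164   97.41622371] [317.05786637 243.60412766]
```

View pics/w6.png

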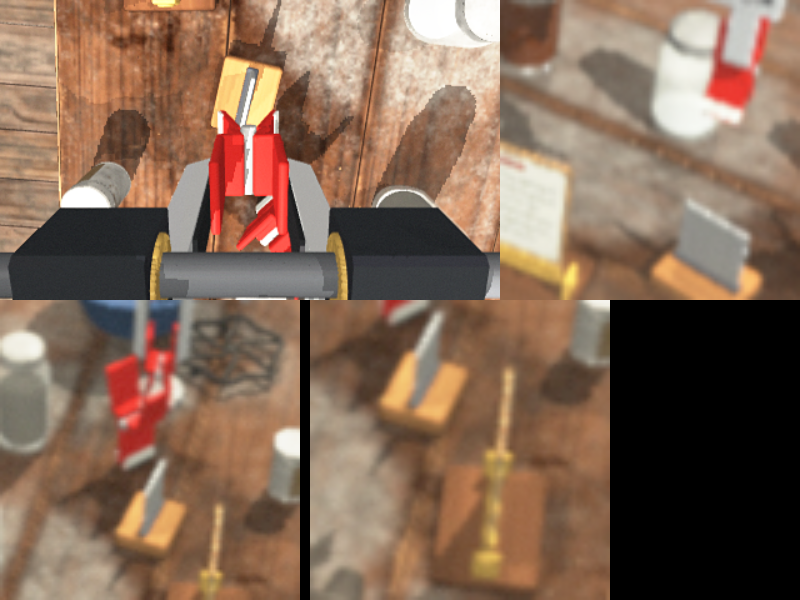

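The clip is wide open and held square, lifted off the rail, with jaw tips at wrist px about (295,192) and (340,192). The card looks upright in the side view. Next I check the card tilt numerically, by fitting the net's mask, and the clip's tip height.

```bash
cat > fit.py <<'E'
from h import *
from scipy.optimize import minimize
np.set_printoptions(precision=4,suppress=True)
def corners(ox,oy,th,yaw):
    ex=np.array([np.cos(yaw),np.sin(yaw),0]);ey=np.array([-np.sin(yaw),np.cos(yaw),0]);ez=np.array([0,0,1.])
    u=ez*np.cos(th)+ex*np.sin(th);n=ex*np.cos(th)-ez*np.sin(th)
    return [np.array([ox,oy,.03])+a*ey+b*u+k*n for a in(-.05,.05) for b in(.015,.125) for k in(-.002,.002)]
def poly(c,X,s=8):
    p=np.array([proj(c,x) for x in X]);h=cv2.convexHull((p*s).astype(np.float32)).astype(int)
    return h
if __name__=='__main__':
    obs=[]
    for n in ('scene','side'):
        c=eyes.capture(n);r=[q for q in nets.regions_of(c,'card') if q['conf']>.3]
        print(n,[(np.round(q['bbox'],1),round(q['conf'],2)) for q in r])
        for th in (-.1,0,.1):
            P=np.array([proj(c,x) for x in corners(.434,-.258,th,.096)]);print(th,P.min(0),P.max(0))
        if r:
            m=r[0]['region'];ys,xs=np.nonzero(m)
            rows=sorted(set(ys));print('rows',rows[0],rows[-1],'top rows mid', [(y,xs[ys==y].min(),xs[ys==y].max()) for y in rows[::6]])
    d=np.load('w6c.npy',allow_pickle=True).item()
    for z in (.19,.199,.205): print(z,proj(d,[.5215,-.382,z]))
E
python3 fit.py
```

```text
scene [(array([342.7, 244.4,  33.8,  36.9]), 0.66)]
-0.1 [326.311  225.4512] [357.9265 260.8403]
0 [327.3414 222.822 ] [359.6408 260.4554]
0.1 [327.5573 220.542 ] [361.2911 260.0995]
rows 225 264 top rows mid [(np.int64(225), np.int64(330), np.int64(333)), (np.int64(231), np.int64(328), np.int64(350)), (np.int64(237), np.int64(328), np.int64(358)), (np.int64(243), np.int64(328), np.int64(358)), (np.int64(249), np.int64(328), np.int64(357)), (np.int64(255), np.int64(331), np.int64(356)), (np.int64(261), np.int64(347), np.int64(356))]
side [(array([368.1, 183.4,   4. ,  20.7]), 0.58)]
-0.1 [365.7569 147.1104] [376.2599 194.8915]
0 [365.2674 146.5721] [372.199  194.7796]
0.1 [364.0566 146.3295] [368.5743 194.698 ]
rows 172 193 top rows mid [(np.int64(172), np.int64(369), np.int64(370)), (np.int64(178), np.int64(367), np.int64(370)), (np.int64(184), np.int64(366), np.int64(369)), (np.int64(190), np.int64(366), np.int64(368))]
0.19 [319.804  192.2348]
0.199 [319.8285 194.9336]
0.205 [319.8459 196.8428]
```

Call:
{"method": "arm_command", "body": {
  "targets": [
    [[-0.55,0.9,0,0,0,0,1],[-0.6,0.95,0,0,0,0,1],[-0.6,0.95,0,0,0,0,1],[-0.6,0.95,0,0,0,0,1],[-0.55,0.88,0,0,0,0,1]]
  ]
}}

```text
t: 15.05
tcp_pos: [0.4336, -0.2572, 0.2581]
tool_rot: [2.127, 2.312, 0.0]
wrist_force: [-0.1, -0.9, -0.7]
grip_width: 0.0298
grip_force: 20.0
```

Call:
{"method": "arm_command", "body": {
  "targets": [
    [[0,0,0,0,0,0,1],[0,0,0,0,0,0,1]]
  ]
}}

```text
t: 15.3
tcp_pos: [0.4346, -0.2588, 0.2583]
tool_rot: [2.127, 2.311, -0.0]
wrist_force: [-0.2, -0.9, -1.3]
grip_width: 0.0296
grip_force: 20.0
```

```bash
python3 - <<'E'
from h import *
np.set_printoptions(precision=4,suppress=True)
c=eyes.capture('wrist');s=env.observe();print(s['tcp_pos'],s['tool_rot'])
cv2.imwrite('pics/w7.png',c['image'][:,:,::-1]);np.save('w7.npy',{q:c[q] for q in ('R','t','intrinsics')},allow_pickle=True)
from fit import corners
for th in (-.03,0,.03): print(th,np.array([proj(c,x) for x in corners(.434,-.258,th,.096)]).round(1).tolist())
for n in('card','easel','clip'):
  for q in nets.regions_of(c,n)[:2]:
    m=q['region'];ys,xs=np.nonzero(m);print(n,round(q['conf'],2),np.round(q['bbox']),[(int(y),int(xs[ys==y].min()),int(xs[ys==y].max())) for y in sorted(set(ys))[::8]])
for r in (80,90,100,110,120,140): print(r,' '.join('%d:%d,%d,%d'%(x,*c['image'][r,x]) for x in range(296,336,2)))
E
```

```text
[ 0.4346 -0.259   0.2582] [ 2.127   2.3111 -0.0002]
-0.03 [[315.9, 216.5], [319.1, 216.5], [311.3, 251.9], [315.7, 251.9], [314.6, 133.5], [318.1, 133.5], [309.2, 140.2], [314.0, 140.2]]
0 [[316.2, 216.6], [319.5, 216.5], [315.4, 251.9], [319.8, 251.9], [315.0, 133.5], [318.5, 133.5], [313.7, 140.2], [318.5, 140.1]]
0.03 [[316.6, 216.6], [319.8, 216.5], [319.5, 251.9], [323.9, 251.8], [315.4, 133.5], [318.9, 133.5], [318.2, 140.1], [323.0, 140.1]]
easel 0.91 [314. 172.  71. 100.] [(120, 313, 347), (128, 280, 351), (136, 281, 351), (144, 280, 351), (152, 281, 350), (160, 282, 350), (168, 281, 350), (176, 281, 350), (184, 282, 350), (192, 282, 350), (200, 283, 350), (208, 283, 350), (216, 283, 350)]
easel 0.58 [316. 166.   8.  65.] [(132, 314, 318), (140, 312, 319), (148, 312, 318), (156, 312, 319), (164, 312, 319), (172, 312, 318), (180, 312, 318), (188, 312, 319), (196, 312, 319)]
clip 0.91 [320. 238.  66. 100.] [(188, 294, 340), (196, 294, 341), (204, 294, 342), (212, 292, 345), (220, 290, 347), (228, 287, 350), (236, 287, 350), (244, 287, 350), (252, 288, 349), (260, 288, 349), (26
[... 1098 characters left out ...]
71,51 316:111,78,61 318:115,82,66 320:101,70,54 322:107,76,57 324:115,84,61 326:105,78,58 328:106,83,67 330:108,87,71 332:111,82,67 334:124,93,70
120 296:87,57,41 298:69,41,29 300:71,45,31 302:75,45,31 304:78,52,34 306:71,47,32 308:86,55,40 310:85,54,37 312:89,59,43 314:90,58,41 316:95,60,43 318:97,63,45 320:94,60,45 322:100,66,48 324:101,65,44 326:103,68,47 328:94,62,45 330:89,56,36 332:95,61,40 334:98,61,41
140 296:162,97,63 298:159,96,60 300:154,93,58 302:149,87,54 304:154,90,61 306:156,93,59 308:162,96,62 310:163,93,60 312:255,255,128 314:138,101,64 316:119,87,59 318:238,191,87 320:124,74,48 322:120,72,46 324:130,78,49 326:125,75,45 328:124,76,46 330:116,70,45 332:130,77,49 334:125,76,45
```

```bash
python3 - <<'E'
import cv2,numpy as np
im=cv2.imread('pics/w7.png')[:,:,::-1]
for a,b in ((141,144),(146,156),(158,168),(170,182)): print(a,' '.join('%d:%d,%d,%d'%(x,*im[a:b,x].mean(0)) for x in range(308,324)))
for a in (130,140,150,170): print(a,'L',im[a,276:286,0].tolist(),'R',im[a,345:356,0].tolist())
E
```

```text
141 308:163,98,62 309:171,104,67 310:165,96,61 311:150,92,52 312:239,198,101 313:238,194,128 314:248,217,147 315:247,212,141 316:206,156,102 317:172,131,69 318:237,192,90 319:181,141,65 320:118,71,43 321:122,73,47 322:122,72,47 323:123,73,46
146 308:162,99,62 309:169,103,65 310:166,97,61 311:147,89,50 312:235,203,160 313:245,207,138 314:252,231,159 315:253,230,157 316:230,179,120 317:175,134,69 318:239,196,92 319:191,149,68 320:122,74,46 321:121,71,46 322:126,76,48 323:129,77,49
158 308:163,97,59 309:168,101,65 310:166,99,62 311:157,88,53 312:251,215,199 313:248,214,144 314:251,227,154 315:252,226,153 316:231,180,117 317:134,100,57 318:243,201,93 319:202,158,73 320:121,77,45 321:121,71,47 322:122,71,45 323:123,74,47
170 308:164,98,61 309:168,101,64 310:167,100,62 311:159,90,53 312:248,212,189 313:245,207,138 314:253,231,158 315:253,229,156 316:242,197,131 317:137,100,57 318:244,203,95 319:215,169,78 320:123,79,45 321:120,69,45 322:123,72,45 323:123,72,46
130 L [127, 113, 117, 108, 154, 165, 180, 179, 178, 190] R [116, 113, 113, 109, 108, 99, 104, 106, 108, 98, 171]
140 L [125, 116, 121, 127, 126, 164, 172, 174, 181, 195] R [111, 107, 179, 179, 160, 139, 84, 92, 90, 155, 154]
150 L [116, 127, 130, 133, 103, 153, 149, 151, 150, 157] R [179, 174, 178, 181, 159, 139, 76, 84, 86, 82, 128]
170 L [120, 118, 122, 112, 104, 105, 147, 153, 154, 166] R [172, 176, 180, 186, 153, 127, 68, 58, 54, 100, 99]
```

The card is upright (about 0.002 rad). The card lies about 2.5 mm to -x of the clip centre, so I correct that and come down partway.

Call:
{"method": "arm_command", "body": {
  "targets": [
    [[-0.09,-0.01,0,0,0,0,1],[0,0,-0.4,0,0,0,1],[0,0,-0.4,0,0,0,1],[0,0,-0.4,0,0,0,1],[0,0,0,0,0,0,1]]
  ]
}}

```text
t: 16.12
tcp_pos: [0.4308, -0.2578, 0.2202]
tool_rot: [-2.125, -2.31, -0.0]
wrist_force: [0.4, -0.4, -1.3]
grip_width: 0.0297
grip_force: 20.0
```

```bash
cat > m.py <<'E'
from h import *
np.set_printoptions(precision=4,suppress=True)
c=eyes.capture('wrist');s=env.observe();im=c['image'];print(s['tcp_pos'],s['grip_width'],s['wrist_force'])
for n in('clip','easel'):
  for q in nets.regions_of(c,n)[:2]:
    m=q['region'];ys,xs=np.nonzero(m);print(n,round(q['conf'],2),np.round(q['bbox']),[(int(y),int(xs[ys==y].min()),int(xs[ys==y].max())) for y in sorted(set(ys))[::6]][:12])
for a,b in ((146,150),(156,160),(170,176),(180,184)): print(a,' '.join('%d:%d,%d,%d'%(x,*im[a:b,x].mean(0)) for x in range(308,326)))
for a in (182,186,190,194): print(a,'red cols',np.nonzero((im[a,280:360,0]>120)&(im[a,280:360,1]<50))[0]+280)
cam=-c['R'].T@c['t'];print('cam z',cam[2])
E
python3 m.py
```

```text
[ 0.4312 -0.2582  0.2212] 0.029803205021302136 [ 0.5747 -0.5788 -0.6286]
clip 0.67 [319. 238.  64.  99.] [(188, 338, 339), (194, 293, 342), (200, 293, 342), (206, 294, 342), (212, 292, 345), (218, 291, 346), (224, 290, 348), (230, 287, 350), (236, 287, 350), (242, 287, 350), (248, 288, 350), (254, 288, 349)]
easel 0.77 [318. 198.  80. 149.] [(122, 336, 353), (128, 280, 358), (134, 280, 357), (140, 280, 357), (146, 280, 357), (152, 280, 357), (158, 281, 356), (164, 282, 357), (170, 282, 357), (176, 281, 357), (182, 281, 357), (188, 282, 357)]
146 308:183,112,72 309:184,115,72 310:187,117,74 311:192,118,75 312:199,123,79 313:193,118,76 314:176,107,64 315:255,250,130 316:251,239,149 317:224,186,123 318:232,206,144 319:227,188,126 320:209,161,107 321:186,142,96 322:238,196,98 323:207,166,77 324:145,89,56 325:144,87,56
156 308:185,114,74 309:185,112,72 310:189,117,75 311:193,120,77 312:199,126,80 313:193,118,76 314:187,110,72 315:255,245,122 316:242,224,195 317:179,139,91 318:210,161,105 319:223,174,115 320:219,169,111 321:196,149,100 322:223,181,92 323:221,178,83 324:147,91,58 325:144,85,57
170 308:189,116,73 309:190,117,75 310:191,118,73 311:191,116,76 312:197,123,78 313:196,120,78 314:188,110,72 315:246,211,100 316:232,172,151 317:169,127,84 318:208,160,105 319:220,172,113 320:221,172,114 321:194,148,100 322:200,156,82 323:214,172,81 324:147,89,58 325:143,85,56
180 308:192,120,76 309:192,119,76 310:192,118,73 311:195,123,77 312:196,120,76 313:196,120,76 314:189,111,73 315:229,177,87 316:242,175,124 317:189,157,119 318:208,158,105 319:223,175,115 320:226,177,118 321:202,156,105 322:198,155,81 323:232,187,89 324:147,90,56 325:143,84,56
182 red cols []
186 red cols []
190 red cols [299 300 336 337 338]
194 red cols [299 300 301 302 303 304 332 333 334 335 336 337 338]
cam z 0.39984660790657134
```

Call:
{"method": "arm_command", "body": {
  "targets": [
    [[0.02,0,0,0,0,0,1],[0,0,-0.3,0,0,0,1],[0,0,-0.3,0,0,0,1],[0,0,-0.2,0,0,0,1],[0,0,0,0,0,0,1]]
  ]
}}

```text
t: 16.9
tcp_pos: [0.4317, -0.2582, 0.1971]
tool_rot: [-2.126, -2.311, 0.0]
wrist_force: [-0.3, 0.2, -0.7]
grip_width: 0.0295
grip_force: 20.0
```

Call:
{"method": "arm_command", "body": {
  "targets": [
    [[0,0,0,0,0,0,1],[0,0,0,0,0,0,1]]
  ]
}}

```text
t: 17.15
tcp_pos: [0.4322, -0.2587, 0.1983]
tool_rot: [2.127, 2.312, 0.0]
wrist_force: [-0.0, 0.5, 0.1]
grip_width: 0.0298
grip_force: 20.0
```

```bash
python3 m.py; python3 - <<'E'
from h import *
# white/grey jaw tips heights seen by side & scene cams: net bbox bottom vs prediction
s=env.observe();print(s['tcp_pos'],s['wrist_force'])
for n in ('side','scene'):
    c=eyes.capture(n)
    cv2.imwrite('pics/end_%s.png'%n,c['image'][:,:,::-1])
    for q in nets.regions_of(c,'clip')[:3]:print(n,np.round(q['bbox'],1),round(q['conf'],2))
    ex=np.array([.995,.096,0]);ey=np.array([-.096,.995,0])
    for dz in (-.05,-.0575,-.065):
        print(dz,[proj(c,s['tcp_pos']+ex*a+ey*b+[0,0,dz]).round(1).tolist() for a in(-.017,.017) for b in(-.015,.015)])
E
```

```text
[ 0.4322 -0.2586  0.1983] 0.029968185528536254 [ 0.2587 -0.0565  0.2196]
clip 0.8 [320. 238.  64.  98.] [(188, 336, 341), (194, 294, 343), (200, 294, 343), (206, 294, 343), (212, 292, 345), (218, 290, 347), (224, 289, 348), (230, 287, 350), (236, 286, 350), (242, 287, 350), (248, 287, 350), (254, 287, 349)]
easel 0.91 [315. 205.  87. 165.] [(120, 316, 346), (126, 275, 359), (132, 276, 359), (138, 276, 358), (144, 276, 358), (150, 276, 358), (156, 276, 359), (162, 276, 359), (168, 276, 358), (174, 277, 358), (180, 276, 358), (186, 277, 357)]
easel 0.53 [319. 237.  64. 100.] [(189, 297, 340), (195, 295, 341), (201, 294, 341), (207, 294, 343), (213, 292, 345), (219, 291, 346), (225, 289, 348), (231, 287, 350), (237, 287, 350), (243, 287, 350), (249, 287, 350), (255, 288, 349)]
146 308:189,117,74 309:194,120,77 310:200,126,80 311:194,117,76 312:178,111,66 313:255,255,137 314:235,206,122 315:174,131,84 316:183,140,91 317:187,144,93 318:183,142,94 319:158,119,82 320:241,203,101 321:247,209,101 322:153,107,57 323:143,86,56 324:146,88,57 325:146,87,57
156 308:191,119,77 309:194,119,77 310:20
[... 941 characters left out ...]
8824915135
[ 0.43217136 -0.25857527  0.19819684] [-0.29987271  1.09981635 -0.37790512]
side [343.1 116.1  14.9  36. ] 0.77
side [372.7 154.5  15.   24.4] 0.51
side [367.9 184.2  33.   50.5] 0.24
-0.05 [[376.8, 156.9], [376.1, 164.1], [365.5, 155.7], [364.7, 162.8]]
-0.0575 [[376.5, 158.7], [375.8, 165.8], [365.3, 157.5], [364.5, 164.6]]
-0.065 [[376.3, 160.4], [375.6, 167.6], [365.1, 159.2], [364.3, 166.3]]
scene [441.  259.5  30.2  39.8] 0.81
scene [346.  224.9  11.2  30.1] 0.52
-0.05 [[345.6, 236.2], [336.3, 232.7], [350.4, 229.0], [341.3, 225.7]]
-0.0575 [[345.5, 238.0], [336.2, 234.6], [350.3, 230.9], [341.2, 227.5]]
-0.065 [[345.4, 239.8], [336.1, 236.4], [350.1, 232.7], [341.0, 229.3]]
```

Call:
{"method": "arm_command", "body": {
  "targets": [
    [[-0.02,0,-0.07,0,0,0,1],[0,0,0,0,0,0,1],[0,0,0,0,0,0,1],[0,0,0,0,0,0,1]]
  ]
}}

```text
t: 18.0
tcp_pos: [0.4315, -0.2585, 0.1959]
tool_rot: [2.127, 2.312, -0.0]
wrist_force: [0.0, -0.4, -1.2]
grip_width: 0.0295
grip_force: 20.0
```

```bash
python3 - <<'E'
from h import *
s=env.observe();print(s['tcp_pos'],s['wrist_force'],s['grip_width']);print(env.job_done())
E
```

```text
[ 0.43149829 -0.25850319  0.19589166] [ 0.02621339 -0.41258385 -1.24851971] 0.029543978390080987
the job is handed in; nothing more can be done
None
```

The job is handed in at about 18 s: the card stands upright (within about 0.01 rad by my wrist-camera measurement), and the small clip is held squeezed wide open with its jaws straddling the middle of the card's upper edge, about 17 mm down, with no contact showing in the wrist force; I had used my picture views by then, so this last placement was checked by measurement only.

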